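# Wipe the serving board and stack the stack-nest totes on it

## Robot

A 6-joint arm with a two-finger parallel gripper is mounted at the origin on the work surface. World frame = base frame: x ahead of the robot, y to its left, z up, the work surface at z = 0. Lengths are in m, angles in degrees, forces in N, time in s.
With the tool pointing down it reaches from about 0.4 to 0.825 m from the base axis. Payload 7 kg.
Tool frame: the origin (TCP) lies midway between the tips of the shut fingers; the grasp point (between the pads) lies ctrl.tcp_to_grasp behind it (ctrl.tcp_to_grasp is the distance from the TCP to the grasp point, in m); z points along the fingers, y is the line along which they close (so a half turn about z gives the same grasp; the last joint's range is limited). The gripper opens to 88 mm and grips with 3 to 60 N. Pads are 19 mm wide; open, the fingers measure 130 mm over their backs; the gripper's body (78 mm by 193 mm) begins 47 mm behind the grasp point.
Start: joints at [-47.779, 20.546, 0.682, 0, -70.136, -16.507], TCP at [0.293, -0.608, 0.227] pointing down, gripper open.
Joint ranges: [-176.03, 176.03], [-82.01, 121.73], [-58.28, 71.71], [-173.87, 95.51], [-174.79, -0.11], [-173.66, 173.66]. Speed limits (degrees/s): [136.94, 136.94, 172.46, 180, 180, 180].

## Interface

Orientations are given as [roll, pitch, yaw] about the fixed x, y, z axes, in that order (R = Rz(yaw) Ry(pitch) Rx(roll)).
In Python, from plant import ctrl, imaging, close_job gives the robot as it stands.
- The arm moves only by the shell command python3 -m crank 'ROWS'. ROWS is JSON, a list of rows, each a list of 3 entries, a list of its own where there are three numbers: the shift along the world's x, y, z in m, then the turn, a rotation vector about the world's x, y, z in degrees, then the opening, from -1 (shut) to 1 (fully open), so that 0 is half open. A call has 1 to 12 rows; each row shifts and turns the commanded pose from where the row before left it; what a row does not reach is not made up. A row lasts 1/10 s, in which the tool goes at most 50 mm and 8.59 degrees, less where a joint would pass 70% of its speed; a pose out of reach is approached as far as the arm can. A call is refused whole if a number of a shift passes 0.05 or a number of a turn 8.59, either way. A call with a gripper value outside its range is refused whole. The fingers move at their own pace and stop on an object; the grip force is fixed at half the most. Time passes only in rows, so rows that do not move let the fingers close. It gives the time, the measured TCP pose, the force, the opening and the grip force at its end, in the units of the state.
- ctrl.get_obs(): the state, without advancing time (a new reading comes with each control period).
- imaging.snapshot(name): name is "scene" or "top" or "wrist"; returns (picture, depth): 420x560x3 uint8, blue, green, red; 420x560 float32, m along the optical axis (not along the pixel's ray), 0 where there is no reading.
- imaging.camera_model(name): a dict with "mtx" (3x3 intrinsics, pixels), "R" (3x3) and "t" (3): a world point X has camera coordinates R X + t. Camera axes: x right, y down, z forward; pixel columns grow to the right and rows downward; lengths in m; the calibration is good to about 2 mm. A picture is of the moment at which its call begins: read the wrist's pose just before it. camera_model takes no time and is no camera call; for the wrist camera it gives the pose at the moment of the call.
- close_job(): hands the job in; it is judged then, once.
The state is a dict: "clock": time; "joint_pos": joint angles; "qvel": joint speeds; "tau": joint torques, N m; "tool_pos": TCP position; "orientation": TCP orientation; "force": force on the tool from outside, world axes, zero at the start; "moment": the same for the moment, N m; "opening": finger opening in m; "gripper_force": force on a finger pad.
Only numpy, scipy, OpenCV 4.12 (cv2) and the standard library are available. Lean on these libraries where they do the work, as an engineer would, in place of code of your own. Each camera call takes 0.05 s, during which the arm holds its last target. There are 200 camera calls.

## Task

Tidy the breakfast table: take the sprung sweeper and draw it once along the wooden serving board, lightly and steadily pressed and set across the board, from the handle end to the plain end, then stand it squarely on the middle of its cork mat. After wiping, stack all the white totes in one straight column on the middle of the board, lengthways along it, each turned end for end to the one below so that they stack and none nests. Leave the cup, papers and spectacles where they are.

Things in the scene. Friction and masses are not known exactly. Their poses are not given: they have to be found in the camera images.
- board: Light wooden serving board, fixed flat on the table: blade 260 (own x) x 130 (own y) x 20 thick, with a 40 wide paddle handle that reaches 53 further out at its -x end. Origin: underside, centre of the 260 x 130 blade; its top is 20 above the origin. Wipe towards its own +x.
- sweeper: Hand sweeper standing upright, 0.28 kg: wooden bar 76 (own x) x 120 (own y), its underside 20 above the origin, and under it a rubber sole 70 x 112 x 8 on springs. Origin: centre of the sole's underside with the springs relaxed. Springs: 12 travel, 0.8 N per mm, then a hard stop; free-standing it sags 2.5 (origin 2.5 below its support). Origin held 4 to 9 below the board's top: 3 to 7 N.
- sweeper_grip (a point): Grip point of the sweeper, 60 above its origin, in the upright fin on the bar: 26 thick (own x, grip across it) x 60 (own y), reaching from 35 to 77 above the origin.
- rest: Flat cork mat fixed to the table where the sweeper belongs, 120 (own x) x 160 (own y) x 4 thick. Origin: centre of its underside. The sweeper stands on its middle, its long side along the mat's.
- tote1: Open stack-nest tote of white plastic; all totes are alike. Upper part 160 (own x) x 68 (own y), walls 3 thick and vertical from 34 to 70 (its top) above the underside: grip across the 68, at x = 0. Below 34 is a narrower foot, 144 x 52. 0.14 to 0.24 kg. Origin: centre of its underside, z up through the open top. 3 or 4 totes are present; None: absent or held.
- tote2: Tote like tote1. Its +x end wall has a notch (38 wide, 25 deep) in the top edge, its -x end wall is plain. Four lugs jut 13 inward from the long walls, at x = +57 and x = -29, 14 long, their tops 64 above the underside; four grooves run up the outside of the foot at the same x.
- tote3: Tote like tote1. Put on another the same way round (notches at the same end), the lugs below enter its grooves and it drops in: nested, wrong, its underside only 37 above the lower one's. Turned end for end (notches at different ends) its foot rests on the lugs: stacked, right, 64 above the lower one's.
- tote4: Tote like tote1. When stacked, the foot sits 6 deep between the upper walls of the tote below with 5 play to each side, so it must be lowered within 5 of that tote's centre and well in line with it.
- cup: Bystander: white cup, 63 high, on a saucer 140 across with a spoon; origin at the underside's centre.
- papers: Bystander: folded papers, 120 x 240 x 28 high; origin at the underside's centre.
- spectacles: Bystander: black spectacles, about 130 wide and 40 high; origin on the table under the lenses.
Things that resemble listed ones, but are neither listed nor needed, are in the scene too. There is more than one size of the rest; the one meant has the size given above.

How it is judged:
By the outcome, as a careful person would: the job done as asked, in the order asked, and still so for the second after the job is handed in, with the robot touching nothing.
Of tote1, tote2, tote3, tote4 only 3 to 4 are there at a start; the rules pass over those that are not, and their reading is None.
At some moment in a run one of sweeper may be knocked a few centimetres aside while the robot is not near it.
It also fails if it takes over 208 s, if anything falls off the work surface, if the arm or the gripper's body presses on something with over 40 N, if the wrist force passes 120 N, or if a joint passes its speed limit or range.

## Working session

There is one attempt and no reset: what is moved stays moved. The work goes in short steps, Python scripts to look and compute and a shell command to move; the robot and the scene stay as the last step left them, time stands still between calls to the robot, and variables do not carry over. Pictures are saved under pics/ and viewed, at most 14 in all, crops included, and the job is handed in when it is done.

```bash
mkdir -p pics; ls; python3 - <<'E'
from plant import ctrl, imaging
import cv2,numpy as np
print(ctrl.get_obs(), ctrl.tcp_to_grasp)
for n in("top","scene"):
    p,d=imaging.snapshot(n); cv2.imwrite(f"pics/{n}0.png",cv2.resize(p,(800,600),interpolation=cv2.INTER_CUBIC)); np.savez(f"pics/{n}0.npz",p=p,d=d)
    m=imaging.camera_model(n); print(n,m)
E
```

```text
pics
{'clock': 0.0, 'joint_pos': array([-4.77791565e+01,  2.05912268e+01,  6.31028768e-01, -1.79906782e-02,
       -7.01355900e+01, -1.65057776e+01]), 'qvel': array([-0.14465759, -0.06319063, -0.01283849, -0.11885769, -0.01765875,
        0.01783314]), 'tau': array([ 1.93058106e-03, -5.82721531e+01,  2.93064827e+01,  6.99710637e+00,
        7.12580950e-03, -1.54967652e-04]), 'tool_pos': array([ 0.29260622, -0.60771862,  0.22561089]), 'orientation': array([ 1.79903354e+02, -1.10016250e-02, -1.54291052e+02]), 'force': array([-0.79024009, -0.02865955,  0.16891644]), 'moment': array([-0.00841253, -0.00701781,  0.02587173]), 'gripper_force': 0.0, 'opening': 0.08734054815681196} 0.0188
top {'mtx': array([[531.96058508,   0.        , 284.89328089],
       [  0.        , 531.96058508, 207.3218933 ],
       [  0.        ,   0.        ,   1.        ]]), 'R': array([[ 0.00162249, -0.99999033, -0.00408846],
       [-0.99793653, -0.0013567 , -0.06419378],
       [ 0.06418762,  0.00418418, -0.99792908]]), 't': array([0.11413053, 0.49313206, 1.51919817])}
scene {'mtx': array([[487.49097076,   0.        , 283.29743641],
       [  0.        , 487.49097076, 202.52232199],
       [  0.        ,   0.        ,   1.        ]]), 'R': array([[ 0.22900075,  0.97323026, -0.01953224],
       [ 0.6923948 , -0.17695851, -0.69948205],
       [-0.68421349,  0.14665789, -0.7143832 ]]), 't': array([-0.21509012, -0.24990483,  1.73795001])}
```

View pics/top0.png

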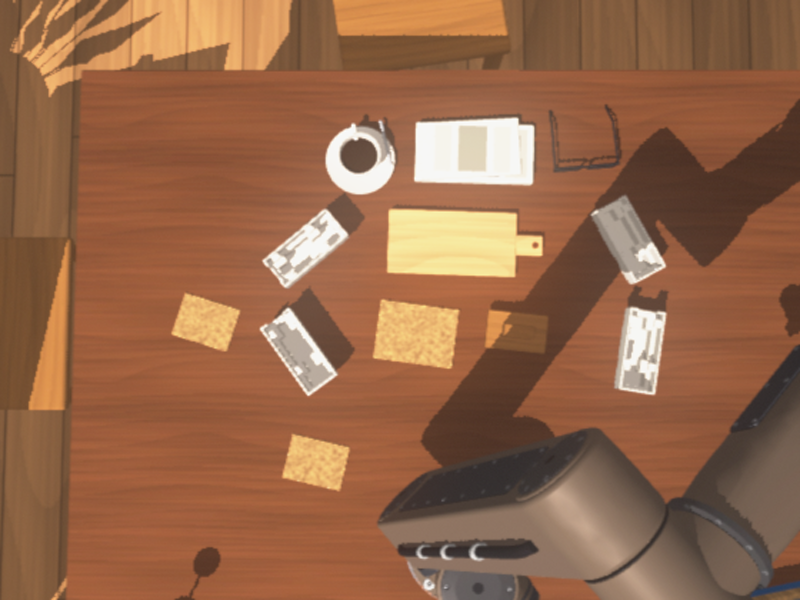

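View pics/scene0.png

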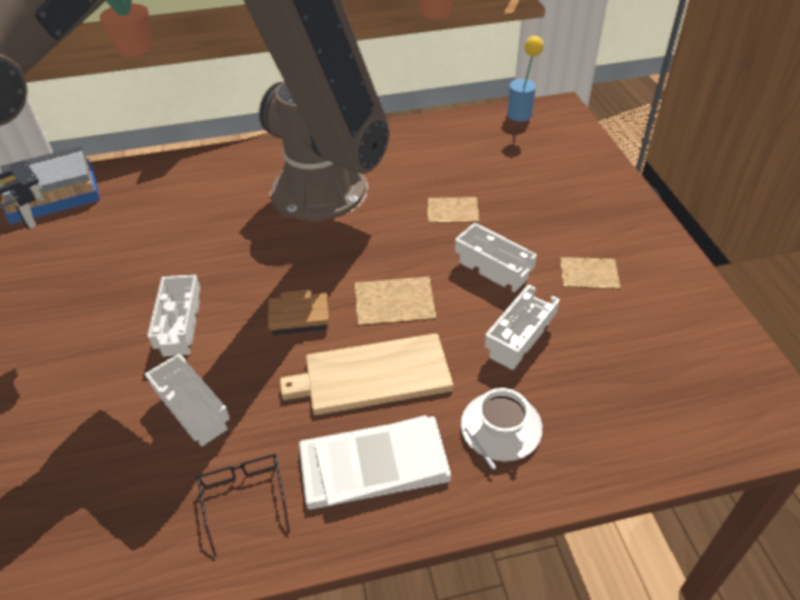

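The top view shows the sweeper at (516,330) and the board at (452,242) with its handle to the right (−y). There are three cork mats: (416,334), (206,322) and (316,462), of which (416,334) looks the largest. There are four white boxes: (306,246), (299,350), (641,348) and (628,238). Next I measure them and take an enlarged crop.

```bash
cat > h.py <<'E'
import numpy as np, cv2
from plant import ctrl, imaging
def cloud(n,p=None,d=None,m=None):
    m=m or imaging.camera_model(n)
    if p is None: p,d=imaging.snapshot(n)
    v,u=np.mgrid[:420,:560]; K=m["mtx"]
    c=np.stack([(u-K[0,2])/K[0,0]*d,(v-K[1,2])/K[1,1]*d,d],-1)
    return p,d,(c-m["t"])@m["R"]
def rect(pts):
    (cx,cy),(w,h),a=cv2.minAreaRect((pts[:,:2]*1000).astype(np.float32))
    if w<h: w,h,a=h,w,a+90
    return [round(float(q),1) for q in(cx,cy,w,h,(a+90)%180-90)]  # centre mm, long, short, yaw of long side
E
python3 - <<'E'
from h import *
z=np.load("pics/top0.npz");p,d,X=cloud("top",z["p"],z["d"])
H=X[...,2]
print("table",np.median(H[60:300,60:200]))
hsv=cv2.cvtColor(p,cv2.COLOR_BGR2HSV)
def comps(mask,name,amin=150):
    n,l,s,c=cv2.connectedComponentsWithStats(mask.astype(np.uint8))
    for i in range(1,n):
        if s[i,4]>amin:
            q=X[l==i]; print(name,"px800",(c[i]*800/560).round(),s[i,4],rect(q),"zmed %.3f max %.3f"%(np.median(q[:,2]),q[:,2].max()))
roi=np.zeros(H.shape,bool); roi[60:345,60:490]=1
comps(roi&(H>.012)&(H<.2)&(d>0),"high")
comps(roi&(H>.05)&(H<.2)&(d>0),"top50",60)
comps(roi&(hsv[...,0]>14)&(hsv[...,1]>60)&(hsv[...,2]>110)&(H<.03),"yel")
for n,s in(("crop1",p[130:290,400:480]),("crop2",p[130:290,170:270]),("crop3",p[200:260,330:400])):pass
zs=np.load("pics/scene0.npz")["p"]
def e(a,w,h):return cv2.resize(a,(w,h),interpolation=cv2.INTER_CUBIC)
out=np.vstack([np.hstack([e(zs[185:315,95:165],266,300),e(zs[150:260,310:395],266,300),e(p[130:280,410:470],266,300)]),np.hstack([e(p[140:280,175:260],266,300),e(zs[190:240,180:310],532,300)])])
cv2.imwrite("pics/crop0.png",out)
E
```

```text
table -0.0005924005305883643
high px800 [584. 150.] 218 [813.8, -238.6, 132.0, 126.6, -84.1] zmed 0.035 max 0.047
high px800 [474. 152.] 3520 [791.4, -19.6, 239.4, 132.7, 89.1] zmed 0.027 max 0.041
high px800 [360. 156.] 1218 [771.9, 212.6, 138.2, 137.3, 16.4] zmed 0.047 max 0.072
high px800 [628. 238.] 1130 [603.4, -319.3, 160.6, 72.6, 29.3] zmed 0.044 max 0.078
high px800 [303. 248.] 953 [584.6, 316.5, 160.1, 70.0, -49.5] zmed 0.041 max 0.078
high px800 [456. 242.] 4186 [601.8, -0.3, 312.5, 131.3, 87.8] zmed 0.020 max 0.033
high px800 [641. 350.] 1116 [385.0, -339.7, 160.2, 72.3, -9.2] zmed 0.045 max 0.078
high px800 [296. 351.] 912 [382.1, 327.9, 160.3, 69.4, 36.5] zmed 0.040 max 0.077
high px800 [515. 331.] 1126 [422.6, -101.7, 120.3, 76.0, 83.7] zmed 0.034 max 0.082
top50 px800 [357. 153.] 451 [775.3, 212.0, 89.1, 84.5, -30.7] zmed 0.054 max 0.072
top50 px800 [628. 239.] 499 [603.2, -319.3, 160.5, 72.5, 29.6] zmed 0.065 max 0.078
top50 px800 [304. 248.] 383 [584.8, 316.4, 159.7, 70.0, -49.5] zmed 0.066 max 0.078
top50 px800 [641. 350.] 492 [384.8, -339.6, 159.7, 72.3, -9.2] zmed 0.065 max 0.078
top50 px800 [297. 352.] 360 [382.1, 327.9, 160.3, 69.4, 36.5] zmed 0.067 max 0.077
top50 px800 [518. 331.] 211 [422.5, -100.8, 59.4, 26.1, 83.7] zmed 0.074 max 0.082
yel px800 [456. 242.] 4236 [603.6, -3.3, 316.6, 134.1, 87.9] zmed 0.019 max 0.030
yel px800 [205. 321.] 1196 [442.0, 525.8, 119.1, 88.8, 72.7] zmed 0.002 max 0.014
yel px800 [415. 334.] 2244 [418.7, 97.1, 161.1, 120.9, 82.7] zmed 0.004 max 0.014
yel px800 [315. 462.] 1253 [159.7, 298.5, 119.0, 89.3, 77.4] zmed 0.003 max 0.016
```

View pics/crop0.png

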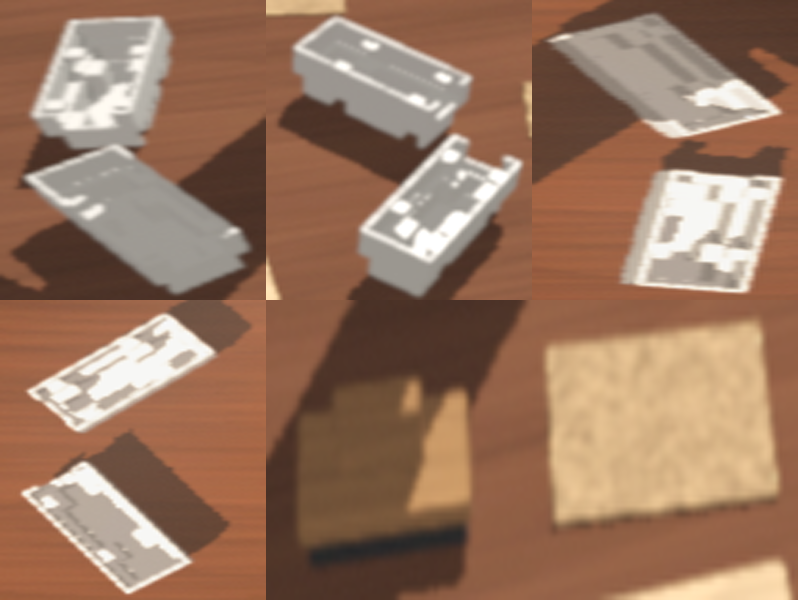

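The crops show four open white totes with matching foot and lug details, two on each side. There is one sweeper, at (516,330). The mat meant is the one at (415,334), since it measures 161×121 and the other two are 119×89. I'm moving above the sweeper.

```bash
python3 -m crank '[[[0.012,0.046,0],[0,0,5.3],1],[[0.012,0.046,0],[0,0,5.3],1],[[0.012,0.046,0],[0,0,5.3],1],[[0.012,0.046,0],[0,0,5.3],1],[[0.012,0.046,0],[0,0,5.3],1],[[0.012,0.046,0],[0,0,5.3],1],[[0.012,0.046,0],[0,0,5.3],1],[[0.012,0.046,0],[0,0,5.3],1],[[0.012,0.046,0],[0,0,5.3],1],[[0.012,0.046,0],[0,0,5.3],1],[[0.0,0.046,0],[0,0,5.0],1],[[0,0,0],[0,0,0],1]]'; python3 -m crank '[[[0,0,0],[0,0,0],1],[[0,0,0],[0,0,0],1]]'
python3 - <<'E'
from h import *
o=ctrl.get_obs();print(o["joint_pos"].round(1),o["tool_pos"].round(4),o["orientation"].round(2))
m=imaging.camera_model("wrist");p,d=imaging.snapshot("wrist");p,d,X=cloud("wrist",p,d,m)
print(m["R"].round(2),(-m["R"].T@m["t"]).round(3))
cv2.imwrite("pics/w1.png",p)
H=X[...,2]
for a,b in((.06,.09),(.02,.045)):
    k=((H>a)&(H<b)&(d>0)).astype(np.uint8);n,l,s,c=cv2.connectedComponentsWithStats(k)
    for i in range(1,n):
        if s[i,4]>400:print(a,c[i].round(),s[i],rect(X[l==i]))
E
```

```text
clock: 1.3
tool_pos: [0.4131, -0.0978, 0.2267]
orientation: [-180.0, 0.1, -95.8]
force: [-0.4, -0.7, 0.0]
opening: 0.0876
gripper_force: 0.0
clock: 1.5
tool_pos: [0.4126, -0.1025, 0.2264]
orientation: [180.0, -0.0, -96.3]
force: [0.2, 0.4, -0.0]
opening: 0.0875
gripper_force: 0.0
[ 12.9  -3.9 -28.7  -0.  -65.2 -19.2] [ 0.4126 -0.1025  0.2264] [ 1.7998e+02 -1.0000e-02 -9.6320e+01]
[[-0.99  0.11  0.  ]
 [ 0.11  0.95  0.29]
 [ 0.03  0.29 -0.96]] [ 0.405 -0.18   0.384]
0.06 [31. 34.] [   0    0   79   71 1219] [616.0, -281.5, 101.1, 17.5, 27.8]
0.06 [265. 198.] [ 252  170   26   58 1434] [423.9, -100.6, 59.2, 25.5, 83.7]
0.02 [ 7. 16.] [  0   0  22  40 543] [658.6, -302.0, 39.5, 12.1, 55.6]
0.02 [59. 36.] [ 13   0  92  75 823] [607.6, -278.0, 116.7, 2.8, 28.9]
0.02 [266. 185.] [ 232  138   69  102 5223] [423.5, -100.5, 118.7, 76.2, 83.7]
0.02 [ 11. 226.] [   0  188   32   68 1240] [737.8, -93.4, 86.5, 30.5, 82.8]
```

```bash
python3 -m crank '[[[0.011,0.002,-0.04],[0,0,0],1],[[0,0,-0.04],[0,0,0],1],[[0,0,-0.04],[0,0,0],1],[[0,0,-0.03],[0,0,0],1],[[0,0,-0.02],[0,0,0],1],[[0,0,-0.017],[0,0,0],1],[[0,0,0],[0,0,0],1],[[0,0,0],[0,0,0],1],[[0,0,0],[0,0,0],-1],[[0,0,0],[0,0,0],-1],[[0,0,0],[0,0,0],-1],[[0,0,0],[0,0,0],-1]]'; python3 -m crank '[[[0,0,0],[0,0,0],-1],[[0,0,0],[0,0,0],-1],[[0,0,0],[0,0,0],-1]]'
```

```text
clock: 2.75
tool_pos: [0.4241, -0.1001, 0.0401]
orientation: [-179.9, 0.0, -96.3]
force: [-0.8, -0.7, -0.3]
opening: 0.0612
gripper_force: 0.0
clock: 3.05
tool_pos: [0.4239, -0.1001, 0.0396]
orientation: [-180.0, 0.0, -96.3]
force: [0.6, 0.3, -0.1]
opening: 0.0368
gripper_force: 0.0
```

```bash
python3 - <<'E'
from h import *
z=np.load("pics/top0.npz");p,d,X=cloud("top",z["p"],z["d"]);H=X[...,2]
k=(H>.010)&(H<.035);k[:140]=0;k[200:]=0;k[:,:262]=0;k[:,400:]=0
q=X[k]; a=np.radians(87.9)
for it in range(3):
    ex=np.array([np.cos(a),np.sin(a)]);ey=np.array([-ex[1],ex[0]])
    u=q[:,:2]@ex; b=q[u>u.max()-.255]; r=rect(b); a=np.radians(r[4]%180); print(r,u.min(),u.max())
ul=u.max()-.130; v=b[:,:2]@ey; vm=(v.max()+v.min())/2
print("centre",ul*ex+vm*ey,np.degrees(a))
E
```

```text
[603.2, 35.7, 255.0, 131.3, 87.9] -0.18197896220910895 0.18523700978626587
[603.2, 35.7, 255.0, 131.3, 87.9] -0.18197896220910895 0.18523700978626587
[603.2, 35.7, 255.0, 131.3, 87.9] -0.18197896220910895 0.18523700978626587
centre [0.60311599 0.03315887] 87.9
```

```bash
python3 -m crank '[[[0,0,0],[0,0,0],-1],[[0,0,0],[0,0,0],-1],[[0,0,0],[0,0,0],-1],[[0,0,0],[0,0,0],-1]]'; python3 - <<'E'
from h import *
z=np.load("pics/top0.npz");p,d,X=cloud("top",z["p"],z["d"]);H=X[...,2]
hsv=cv2.cvtColor(p,cv2.COLOR_BGR2HSV)
k=((H>.010)&(H<.035)&(d>0)).astype(np.uint8);n,l,s,c=cv2.connectedComponentsWithStats(k)
i=l[170,320];q=X[l==i];print(rect(q),s[i])
a=np.radians(87.85);ex=np.array([np.cos(a),np.sin(a)]);ey=np.array([-ex[1],ex[0]])
u=q[:,:2]@ex;v=q[:,:2]@ey
w=[np.ptp(v[(u>x)&(u<x+.004)]).round(3) for x in np.arange(u.min(),u.max(),.004)];print(u.min(),u.max(),w[:20],w[-4:])
b=u>u.min()+.057;vm=(v[b].max()+v[b].min())/2
print("centre",(u.max()-.13)*ex+vm*ey,(u.min()+.183)*ex+vm*ey,rect(q[b]))
E
```

```text
clock: 3.45
tool_pos: [0.4238, -0.1001, 0.0395]
orientation: [180.0, 0.0, -96.3]
force: [0.2, 1.4, -1.4]
opening: 0.0261
gripper_force: 30.0
[601.8, -0.3, 312.5, 131.3, 87.8] [ 271  146  109   48 4241]
-0.13396866490838147 0.1785094260895242 [np.float64(0.039), np.float64(0.038), np.float64(0.037), np.float64(0.038), np.float64(0.036), np.float64(0.037), np.float64(0.038), np.float64(0.039), np.float64(0.038), np.float64(0.038), np.float64(0.038), np.float64(0.038), np.float64(0.078), np.float64(0.126), np.float64(0.129), np.float64(0.129), np.float64(0.129), np.float64(0.128), np.float64(0.129), np.float64(0.128)] [np.float64(0.129), np.float64(0.128), np.float64(0.129), np.float64(0.007)]
centre [0.60283478 0.02591185] [0.60285436 0.0264334 ] [603.0, 28.2, 255.3, 131.3, 88.1]
```

```bash
python3 -m crank '[[[0,0,0.04],[0,0,0],-1],[[0,0,0.04],[0,0,0],-1],[[0.0175,0.003,0],[0,0,-8.58],-1],[[0.0175,0.003,0],[0,0,-8.58],-1],[[0.0175,0.003,0],[0,0,-8.58],-1],[[0.0175,0.003,0],[0,0,-8.58],-1],[[0.0175,0.003,0],[0,0,-8.58],-1],[[0.0175,0.003,0],[0,0,-8.58],-1],[[0.0175,0.003,0],[0,0,-8.58],-1],[[0.0175,0.003,0],[0,0,-8.58],-1],[[0.0175,0.003,0],[0,0,-8.58],-1],[[0.0175,0.003,0],[0,0,-8.58],-1]]'; python3 -m crank '[[[0,0,0],[0,0,0],-1],[[0,0,0],[0,0,0],-1],[[0,0,0],[0,0,0],-1],[[0,0,0],[0,0,0],-1]]'
python3 - <<'E'
from h import *
o=ctrl.get_obs();print(o["joint_pos"].round(1),o["tool_pos"].round(4),o["orientation"].round(2),o["force"])
m=imaging.camera_model("wrist");p,d=imaging.snapshot("wrist");p,d,X=cloud("wrist",p,d,m);H=X[...,2]
cv2.imwrite("pics/w2.png",p)
p,d,X=cloud("top");H=X[...,2]; np.savez("pics/t2.npz",p=p,d=d)
E
```

```text
clock: 4.65
tool_pos: [0.5988, -0.07, 0.1187]
orientation: [-180.0, -0.1, 177.5]
force: [0.2, 0.1, -1.7]
opening: 0.026
gripper_force: 30.0
clock: 5.05
tool_pos: [0.5981, -0.0703, 0.1195]
orientation: [180.0, -0.0, 178.0]
force: [0.2, 0.8, -3.2]
opening: 0.0258
gripper_force: 30.0
[  11.9   18.9  -16.8   -0.   -54.3 -103.9] [ 0.5981 -0.0703  0.1195] [ 1.8000e+02 -3.0000e-02  1.7797e+02] [ 0.23573429  0.81609118 -3.17444132]
```

View pics/w2.png

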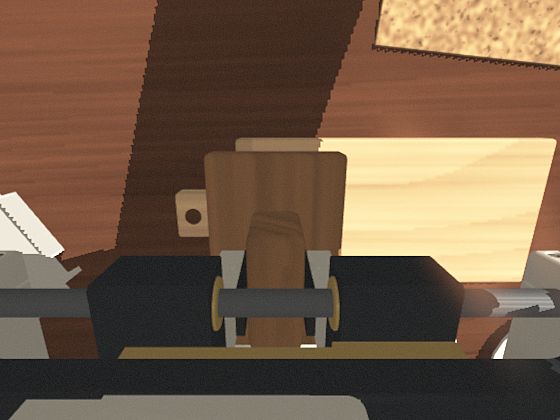

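The wrist view shows the sweeper held upright and square across the handle end of the board. Now I lower it.

```bash
python3 -m crank '[[[0.001,0,-0.03],[0,0,0],-1],[[0,0,-0.02],[0,0,0],-1],[[0,0,-0.004],[0,0,0],-1],[[0,0,-0.004],[0,0,0],-1],[[0,0,-0.003],[0,0,0],-1],[[0,0,-0.003],[0,0,0],-1],[[0,0,0],[0,0,0],-1],[[0,0,0],[0,0,0],-1],[[0,0,0],[0,0,0],-1],[[0,0,0],[0,0,0],-1]]'; python3 -c "
from plant import ctrl
o=ctrl.get_obs();print(o['tool_pos'],o['orientation'],o['force'])"
```

```text
clock: 6.15
tool_pos: [0.6002, -0.0702, 0.0561]
orientation: [180.0, 0.1, 177.9]
force: [-1.7, -0.6, 3.0]
opening: 0.0259
gripper_force: 30.0
[ 0.60022936 -0.07019468  0.05608951] [1.79999619e+02 5.55207235e-02 1.77923446e+02] [-1.67394444 -0.63601592  3.03733908]
```

```bash
python3 -m crank '[[[0.00025,0.008,0],[0,0,0],-1],[[0.00025,0.008,0],[0,0,0],-1],[[0.00025,0.008,0],[0,0,0],-1],[[0.00025,0.008,0],[0,0,0],-1],[[0.00025,0.008,0],[0,0,0],-1],[[0.00025,0.008,0],[0,0,0],-1],[[0.00025,0.008,0],[0,0,0],-1],[[0.00025,0.008,0],[0,0,0],-1],[[0.00025,0.008,0],[0,0,0],-1],[[0.00025,0.008,0],[0,0,0],-1],[[0.00025,0.008,0],[0,0,0],-1],[[0.00025,0.008,0],[0,0,0],-1]]';python3 -m crank '[[[0.00025,0.008,0],[0,0,0],-1],[[0.00025,0.008,0],[0,0,0],-1],[[0.00025,0.008,0],[0,0,0],-1],[[0.00025,0.008,0],[0,0,0],-1],[[0.00025,0.008,0],[0,0,0],-1],[[0.00025,0.008,0],[0,0,0],-1],[[0.00025,0.008,0],[0,0,0],-1],[[0.00025,0.008,0],[0,0,0],-1],[[0.00025,0.008,0],[0,0,0],-1],[[0.00025,0.008,0],[0,0,0],-1],[[0.00025,0.008,0],[0,0,0],-1],[[0.00025,0.008,0],[0,0,0],-1]]'; python3 -m crank '[[[0,0.002,0],[0,0,0],-1],[[0,0,0],[0,0,0],-1],[[0,0,0],[0,0,0],-1],[[0,0,0],[0,0,0],-1]]'
```

```text
clock: 7.35
tool_pos: [0.6028, 0.0265, 0.0555]
orientation: [-180.0, -0.0, 177.9]
force: [-0.4, -3.6, 3.6]
opening: 0.026
gripper_force: 30.0
clock: 8.55
tool_pos: [0.6058, 0.1225, 0.0555]
orientation: [-180.0, -0.0, 177.9]
force: [-0.3, -3.5, 3.9]
opening: 0.0258
gripper_force: 30.0
clock: 8.95
tool_pos: [0.606, 0.1247, 0.0557]
orientation: [179.9, 0.0, 177.9]
force: [-1.7, 4.3, 3.2]
opening: 0.0261
gripper_force: 30.0
```

```bash
python3 -m crank '[[[0,0,0.03],[0,0,0],-1],[[0,0,0.03],[0,0,0],-1],[[-0.0187,-0.0028,0],[0,0,8.48],-1],[[-0.0187,-0.0028,0],[0,0,8.48],-1],[[-0.0187,-0.0028,0],[0,0,8.48],-1],[[-0.0187,-0.0028,0],[0,0,8.48],-1],[[-0.0187,-0.0028,0],[0,0,8.48],-1],[[-0.0187,-0.0028,0],[0,0,8.48],-1],[[-0.0187,-0.0028,0],[0,0,8.48],-1],[[-0.0187,-0.0028,0],[0,0,8.48],-1],[[-0.0187,-0.0028,0],[0,0,8.48],-1],[[-0.0187,-0.0028,0],[0,0,8.48],-1]]'; python3 -m crank '[[[0,0,0],[0,0,0],-1],[[0,0,0],[0,0,0],-1],[[0,0,0],[0,0,0],-1]]'
python3 - <<'E'
from h import *
o=ctrl.get_obs();print(o["joint_pos"].round(1),o["tool_pos"].round(4),o["orientation"].round(2))
m=imaging.camera_model("wrist");p,d=imaging.snapshot("wrist");p,d,X=cloud("wrist",p,d,m);H=X[...,2]
cv2.imwrite("pics/w3.png",p)
k=(H>.06)&(H<.075)&(np.hypot(X[...,0]-o["tool_pos"][0],X[...,1]-o["tool_pos"][1])<.09)
print("bar",rect(X[k]),np.median(H[k]))
hsv=cv2.cvtColor(p,cv2.COLOR_BGR2HSV)
k=((hsv[...,0]>14)&(hsv[...,1]>60)&(hsv[...,2]>110)&(H<.012)&(d>0)).astype(np.uint8);n,l,s,c=cv2.connectedComponentsWithStats(k)
for i in range(1,n):
    if s[i,4]>1000:print("mat",s[i],rect(X[l==i]))
z=np.load("pics/t2.npz");p,d,X=cloud("top",z["p"],z["d"]);H=X[...,2];hsv=cv2.cvtColor(p,cv2.COLOR_BGR2HSV)
k=((hsv[...,0]>14)&(hsv[...,1]>60)&(hsv[...,2]>110)&(H<.012)&(d>0)).astype(np.uint8);n,l,s,c=cv2.connectedComponentsWithStats(k)
for i in range(1,n):
    if s[i,4]>1000:print("top mat",s[i],rect(X[l==i]))
E
```

```text
clock: 10.15
tool_pos: [0.4175, 0.0952, 0.1149]
orientation: [179.9, -0.0, -97.0]
force: [0.5, 0.3, -3.3]
opening: 0.0258
gripper_force: 30.0
clock: 10.45
tool_pos: [0.4193, 0.096, 0.1155]
orientation: [-180.0, 0.0, -97.4]
force: [0.2, 0.3, -1.6]
opening: 0.026
gripper_force: 30.0
[ 39.4   3.5 -37.8   0.  -48.7 -46.8] [0.4193 0.096  0.1155] [-1.7999e+02  1.0000e-02 -9.7390e+01]
bar [0.0, 0.0, 0.0, 0.0, 0.0] nan
mat [  84    0   65  256 1420] [539.2, 21.5, 207.6, 2.0, 88.0]
mat [ 204  120  145   35 3932] [411.2, 34.6, 120.9, 27.7, -7.4]
top mat [  61    0  109   49 3153] [1357.5, 872.2, 484.7, 229.7, -89.7]
top mat [ 171    0   33   49 1253] [1356.1, 555.0, 228.5, 141.4, -1.4]
top mat [ 234    0  121   25 2604] [1206.4, 85.8, 424.6, 97.5, -89.7]
top mat [  21  173   26  114 1329] [427.4, 948.6, 399.3, 83.4, -11.5]
top mat [ 120  205   48   41 1232] [442.0, 526.4, 120.3, 89.3, 72.6]
top mat [ 198  304   47   39 1279] [159.3, 299.1, 120.0, 89.9, 77.4]
  return _methods._mean(a, axis=axis, dtype=dtype,
  ret = ret.dtype.type(ret / rcount)
```

View pics/w3.png

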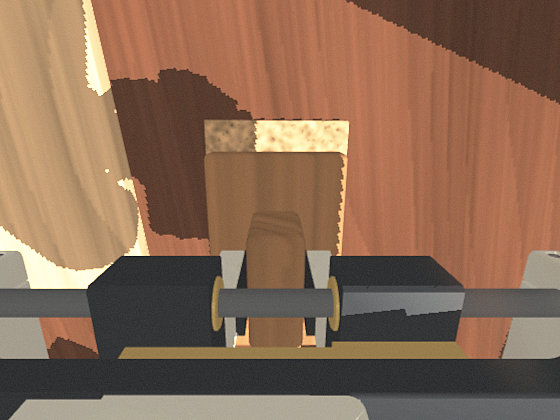

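The wrist view shows the sweeper square over the mat, with the mat edge at (277,120). I'm setting it down and releasing.

```bash
python3 -m crank '[[[0,0.002,-0.03],[0,0,0],-1],[[0,0,-0.02],[0,0,0],-1],[[0,0,-0.012],[0,0,0],-1],[[0,0,-0.006],[0,0,0],-1],[[0,0,-0.004],[0,0,0],-1],[[0,0,0],[0,0,0],-1],[[0,0,0],[0,0,0],-1],[[0,0,0],[0,0,0],-1]]'; python3 -m crank '[[[0,0,0],[0,0,0],1],[[0,0,0],[0,0,0],1],[[0,0,0],[0,0,0],1],[[0,0,0],[0,0,0],1],[[0,0,0],[0,0,0],1],[[0,0,0],[0,0,0],1]]'; python3 -m crank '[[[0,0,0],[0,0,0],1],[[0,0,0.02],[0,0,0],1],[[0,0,0.04],[0,0,0],1],[[0,0,0.05],[0,0,0],1],[[0,0,0.05],[0,0,0],1],[[0,0,0.04],[0,0,0],1],[[0,0,0],[0,0,0],1],[[0,0,0],[0,0,0],1]]'
python3 - <<'E'
from h import *
m=imaging.camera_model("wrist");p,d=imaging.snapshot("wrist");p,d,X=cloud("wrist",p,d,m);H=X[...,2]
cv2.imwrite("pics/w4.png",p);np.savez("pics/w4.npz",p=p,d=d)
o=ctrl.get_obs();print(o["joint_pos"].round(1),o["tool_pos"].round(4),o["orientation"].round(2))
near=np.hypot(X[...,0]-.419,X[...,1]-.098)<.11
for a,b in((.06,.09),(.02,.045)):
    k=(H>a)&(H<b)&near; k=k.astype(np.uint8);n,l,s,c=cv2.connectedComponentsWithStats(k)
    for i in range(1,n):
        if s[i,4]>400:print(a,s[i],rect(X[l==i]),X[l==i][:,2].mean())
hsv=cv2.cvtColor(p,cv2.COLOR_BGR2HSV)
k=near&(hsv[...,0]>14)&(hsv[...,1]>60)&(H<.012); print(rect(X[k]),k.sum())
E
```

```text
clock: 11.3
tool_pos: [0.4192, 0.098, 0.0441]
orientation: [-180.0, 0.0, -97.3]
force: [-0.4, -0.9, -0.3]
opening: 0.026
gripper_force: 30.0
clock: 11.9
tool_pos: [0.4189, 0.0979, 0.0436]
orientation: [-180.0, 0.0, -97.3]
force: [-0.2, -0.7, -0.3]
opening: 0.0681
gripper_force: 0.0
clock: 12.7
tool_pos: [0.419, 0.0981, 0.2444]
orientation: [-179.9, 0.1, -97.3]
force: [0.7, 0.1, -1.5]
opening: 0.0876
gripper_force: 0.0
[ 39.6  -4.2 -26.7  -0.  -67.5 -46.9] [0.4184 0.0977 0.2432] [ 1.7998e+02  2.0000e-02 -9.7300e+01]
0.06 [ 264  163   25   57 1343] [418.7, 97.5, 59.3, 25.5, 82.5] 0.07707128201315694
0.02 [ 243  133   66  100 4981] [418.8, 97.8, 119.4, 76.3, 82.8] 0.036743438391609866
[421.7, 99.4, 160.8, 124.4, 82.4] 4408
```

View pics/w4.png

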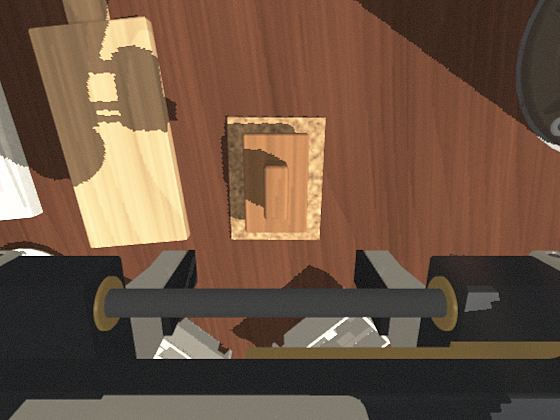

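The sweeper stands centred on the mat to within 1–2 mm, with matching yaw. Now I find the notch ends of the totes.

```bash
cat >> h.py <<'E'
T={"A":(.3821,.3279,36.5),"B":(.5848,.3164,-49.5),"C":(.6032,-.3193,29.5),"D":(.3848,-.3396,-9.2)}
def ends(X,t):
    a=np.radians(t[2]);ex=np.array([np.cos(a),np.sin(a)]);ey=np.array([-ex[1],ex[0]])
    P=X.reshape(-1,3);P=P[np.isfinite(P).all(1)];q=P[:,:2]-t[:2];u=q@ex;v=q@ey
    r=[]
    for s in(1,-1):
        for lo,hi in((0,.014),(.022,.034)):
            k=(s*u>.073)&(s*u<.083)&(abs(v)>=lo)&(abs(v)<=hi)&(P[:,2]>.01);z=P[k,2]
            r.append((len(z),round(float((z>.058).mean()),2) if len(z) else None))
    return r  # + end mid, + end sides, - end mid, - end sides
E
python3 - <<'E'
from h import *
z=np.load("pics/top0.npz");_,_,X=cloud("top",z["p"],z["d"])
z=np.load("pics/scene0.npz");_,_,Y=cloud("scene",z["p"],z["d"])
for k,t in T.items(): print(k,ends(X,t),ends(Y,t))
E
```

```text
A [(27, 0.0), (32, 0.56), (25, 0.52), (25, 0.64)] [(25, 0.0), (51, 0.37), (38, 0.47), (27, 0.56)]
B [(28, 0.43), (26, 0.5), (26, 0.0), (30, 0.6)] [(97, 0.38), (77, 0.42), (35, 0.0), (33, 0.64)]
C [(23, 0.0), (30, 0.43), (33, 0.39), (32, 0.53)] [(60, 0.0), (89, 0.39), (102, 0.39), (65, 0.52)]
D [(30, 0.0), (32, 0.53), (22, 0.45), (83, 0.86)] [(56, 0.0), (76, 0.43), (90, 0.4), (45, 0.6)]
```

```bash
cat >> h.py <<'E'
def look(x,y,r=.1,lo=.05,hi=.09):
    m=imaging.camera_model("wrist");o=ctrl.get_obs();p,d,X=cloud("wrist",*imaging.snapshot("wrist"),m)
    H=X[...,2];k=((H>lo)&(H<hi)&(d>0)&(np.hypot(X[...,0]-x,X[...,1]-y)<r)).astype(np.uint8)
    n,l,s,c=cv2.connectedComponentsWithStats(k);
    for i in range(1,n):
        if s[i,4]>300: print("obj",s[i],rect(X[l==i]),"zmax %.4f"%np.percentile(X[l==i][:,2],95))
    print("all",rect(X[k>0]));print("tcp",o["tool_pos"].round(4),"yaw",o["orientation"].round(1),"j",o["joint_pos"].round(0))
    return p,d,X
E
python3 -m crank '[[[0.0277,0.0365,0],[0,0,7.97],1],[[0.0277,0.0365,0],[0,0,7.97],1],[[0.0277,0.0365,0],[0,0,7.97],1],[[0.0277,0.0365,0],[0,0,7.97],1],[[0.0277,0.0365,0],[0,0,7.97],1],[[0.0277,0.0365,0],[0,0,7.97],1],[[0,0,0],[0,0,0],1],[[0,0,0],[0,0,0],1],[[0,0,0],[0,0,0],1]]'
python3 - <<'E'
from h import *
look(*T["B"][:2])
E
```

```text
clock: 13.65
tool_pos: [0.5843, 0.3161, 0.242]
orientation: [179.8, -0.0, -49.5]
force: [0.1, -0.7, -0.2]
opening: 0.0873
gripper_force: 0.0
obj [ 239  116   68  145 2228] [586.3, 317.8, 159.1, 68.2, -49.8] zmax 0.0703
all [586.3, 317.8, 159.1, 68.2, -49.8]
tcp [0.5843 0.3161 0.242 ] yaw [179.8  -0.  -49.5] j [ 45.  19.   1.  -0. -72.  -5.]
```

```bash
python3 -m crank '[[[0.0015,0.0015,-0.045],[0,0,-0.3],1],[[0,0,-0.045],[0,0,0],1],[[0,0,-0.045],[0,0,0],1],[[0,0,-0.035],[0,0,0],1],[[0,0,-0.025],[0,0,0],1],[[0,0,-0.014],[0,0,0],1],[[0,0,0],[0,0,0],1],[[0,0,0],[0,0,0],1],[[0,0,0],[0,0,0],-1],[[0,0,0],[0,0,0],-1],[[0,0,0],[0,0,0],-1],[[0,0,0],[0,0,0],-1]]'; python3 -m crank '[[[0,0,0],[0,0,0],-1],[[0,0,0],[0,0,0],-1],[[0,0,0],[0,0,0],-1]]'
```

```text
clock: 14.9
tool_pos: [0.5868, 0.3185, 0.0356]
orientation: [-179.9, -0.0, -49.8]
force: [-1.6, 0.4, 5.9]
opening: 0.0677
gripper_force: 30.0
clock: 15.2
tool_pos: [0.5867, 0.3185, 0.0356]
orientation: [-180.0, -0.0, -49.8]
force: [-2.0, -0.4, 6.6]
opening: 0.068
gripper_force: 30.0
```

```bash
python3 -m crank '[[[0,0,0.03],[0,0,0],-1],[[0,0,0.035],[0,0,0],-1],[[0.0023,-0.042,0],[0,0,-6],-1],[[0.0023,-0.042,0],[0,0,-6],-1],[[0.0023,-0.042,0],[0,0,-6],-1],[[0.0023,-0.042,0],[0,0,-6],-1],[[0.0023,-0.042,0],[0,0,-6],-1],[[0.0023,-0.042,0],[0,0,-6],-1],[[0.0023,-0.040,0],[0,0,-6.3],-1],[[0,0,0],[0,0,0],-1],[[0,0,0],[0,0,0],-1],[[0,0,0],[0,0,0],-1]]'
python3 - <<'E'
from h import *
p,d,X=look(.603,.026,.12,.1,.15)
cv2.imwrite("pics/w5.png",p)
print(ctrl.get_obs()["force"])
E
```

```text
clock: 16.4
tool_pos: [0.6027, 0.0268, 0.0995]
orientation: [180.0, 0.0, -92.0]
force: [-0.3, -0.5, -1.5]
opening: 0.0675
gripper_force: 30.0
obj [  156   112   240   177 16380] [601.6, -6.3, 103.9, 94.0, -2.1] zmax 0.1344
obj [ 180  318   60   39 1186] [633.9, 51.2, 55.8, 11.0, -81.8] zmax 0.1475
obj [ 314  318   57   29 1192] [573.8, 53.5, 56.2, 11.0, 78.2] zmax 0.1474
all [602.3, 13.3, 133.2, 103.9, 88.0]
tcp [0.6027 0.0268 0.0995] yaw [180.   0. -92.] j [ 21.  20. -18.  -0. -52. -23.]
[-0.08462893 -0.61560708 -2.2868221 ]
```

View pics/w5.png

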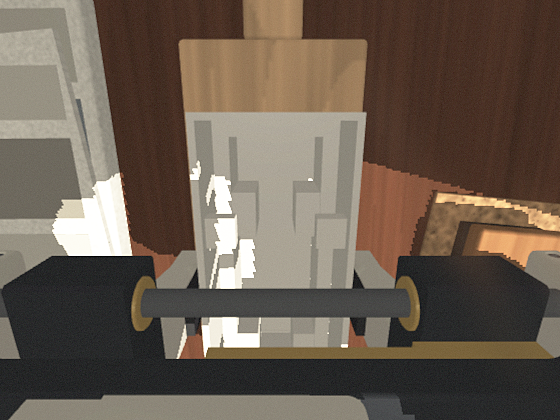

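The wrist view shows the tote in line with the board, its plain end towards the handle. I'm placing it.

```bash
python3 -m crank '[[[0,-0.0005,-0.02],[0,0,0],-1],[[0,0,-0.014],[0,0,0],-1],[[0,0,-0.006],[0,0,0],-1],[[0,0,-0.003],[0,0,0],-1],[[0,0,0],[0,0,0],-1],[[0,0,0],[0,0,0],-1]]'; python3 -m crank '[[[0,0,0],[0,0,0],1],[[0,0,0],[0,0,0],1],[[0,0,0],[0,0,0],1],[[0,0,0],[0,0,0],1],[[0,0,0.02],[0,0,0],1],[[0,0,0.05],[0,0,0],1],[[0,0,0.05],[0,0,0],1],[[0,0,0.05],[0,0,0],1],[[0,0,0],[0,0,0],1],[[0,0,0],[0,0,0],1],[[0,0,0],[0,0,0],1]]'
python3 - <<'E'
from h import *
look(.603,.026,.12,.07,.11)
p,d,X=look(.603,.026,.2,.012,.024)
E
```

```text
clock: 17.05
tool_pos: [0.603, 0.0261, 0.057]
orientation: [-180.0, 0.0, -92.0]
force: [0.2, 0.4, -1.8]
opening: 0.0676
gripper_force: 30.0
clock: 18.15
tool_pos: [0.602, 0.0258, 0.2258]
orientation: [179.9, -0.0, -92.1]
force: [-0.1, -0.0, -1.1]
opening: 0.0876
gripper_force: 0.0
obj [ 237  116   76  161 2826] [602.9, 26.8, 160.2, 68.2, 87.9] zmax 0.0902
all [602.9, 26.8, 160.2, 68.2, 87.9]
tcp [0.602  0.0258 0.2258] yaw [179.9  -0.  -92.1] j [ 21.  14.  -9.  -0. -67. -23.]
obj [  213    12   121   273 14941] [603.3, 0.3, 311.3, 130.3, 88.0] zmax 0.0206
obj [ 126   41   50  210 2772] [756.9, -16.1, 235.0, 59.0, 88.1] zmax 0.0228
obj [ 254  128   41  116 2759] [602.7, 27.4, 136.8, 46.0, 87.8] zmax 0.0239
all [589.2, 7.1, 357.3, 318.9, -11.8]
tcp [0.6019 0.0257 0.2253] yaw [179.9  -0.  -92.1] j [ 21.  14.  -9.  -0. -67. -23.]
```

```bash
python3 -m crank '[[[-0.0217,-0.0365,0],[0,0,8.29],1],[[-0.0217,-0.0365,0],[0,0,8.29],1],[[-0.0217,-0.0365,0],[0,0,8.29],1],[[-0.0217,-0.0365,0],[0,0,8.29],1],[[-0.0217,-0.0365,0],[0,0,8.29],1],[[-0.0217,-0.0365,0],[0,0,8.29],1],[[-0.0217,-0.0365,0],[0,0,8.29],1],[[-0.0217,-0.0365,0],[0,0,8.29],1],[[-0.0217,-0.0365,0],[0,0,8.29],1],[[-0.0217,-0.0365,0],[0,0,8.29],1],[[0,0,0],[0,0,0],1],[[0,0,0],[0,0,0],1]]'
python3 -m crank '[[[0,0,0],[0,0,0],1]]'
python3 - <<'E'
from h import *
p,d,X=look(*T["D"][:2]); print(ends(X,T["D"]))
E
```

```text
clock: 19.45
tool_pos: [0.3882, -0.3343, 0.2255]
orientation: [-180.0, 0.1, -10.6]
force: [-0.6, -0.1, 0.6]
opening: 0.0876
gripper_force: 0.0
clock: 19.55
tool_pos: [0.3892, -0.3333, 0.2259]
orientation: [-180.0, 0.1, -10.5]
force: [-0.7, -0.1, 0.2]
opening: 0.0877
gripper_force: 0.0
obj [ 245  117   71  153 2723] [385.8, -338.8, 160.3, 68.2, -9.0] zmax 0.0702
all [385.8, -338.8, 160.3, 68.2, -9.0]
tcp [ 0.3892 -0.3333  0.2259] yaw [-1.80e+02  1.00e-01 -1.05e+01] j [-19.   5. -20.  -0. -65.  98.]
[(1175, 0.82), (215, 0.56), (419, 0.42), (303, 0.46)]
```

```bash
python3 -m crank '[[[-0.0034,-0.0055,-0.04],[0,0,1.5],1],[[0,0,-0.045],[0,0,0],1],[[0,0,-0.045],[0,0,0],1],[[0,0,-0.03],[0,0,0],1],[[0,0,-0.02],[0,0,0],1],[[0,0,-0.0095],[0,0,0],1],[[0,0,0],[0,0,0],1],[[0,0,0],[0,0,0],1],[[0,0,0],[0,0,0],-1],[[0,0,0],[0,0,0],-1],[[0,0,0],[0,0,0],-1],[[0,0,0],[0,0,0],-1]]'; python3 -m crank '[[[0,0,0],[0,0,0],-1],[[0,0,0],[0,0,0],-1],[[0,0,0],[0,0,0],-1]]'
```

```text
clock: 20.8
tool_pos: [0.3861, -0.3394, 0.0378]
orientation: [180.0, -0.1, -8.9]
force: [-0.6, 2.5, 7.3]
opening: 0.0675
gripper_force: 30.0
clock: 21.1
tool_pos: [0.3861, -0.3394, 0.0378]
orientation: [180.0, -0.1, -8.9]
force: [-0.5, 2.7, 7.1]
opening: 0.0675
gripper_force: 30.0
```

```bash
python3 -m crank '[[[0,0,0.04],[0,0,0],-1],[[0,0,0.04],[0,0,0],-1],[[0,0,0.04],[0,0,0],-1]]'; python3 -m crank '[[[0.0181,0.0305,0],[0,0,-6.93],-1],[[0.0181,0.0305,0],[0,0,-6.93],-1],[[0.0181,0.0305,0],[0,0,-6.93],-1],[[0.0181,0.0305,0],[0,0,-6.93],-1],[[0.0181,0.0305,0],[0,0,-6.93],-1],[[0.0181,0.0305,0],[0,0,-6.93],-1],[[0.0181,0.0305,0],[0,0,-6.93],-1],[[0.0181,0.0305,0],[0,0,-6.93],-1],[[0.0181,0.0305,0],[0,0,-6.93],-1],[[0.0181,0.0305,0],[0,0,-6.93],-1],[[0.0181,0.0305,0],[0,0,-6.93],-1],[[0.0181,0.0305,0],[0,0,-6.93],-1]]'; python3 -m crank '[[[0,0,0],[0,0,0],-1],[[0,0,0],[0,0,0],-1],[[0,0,0],[0,0,0],-1],[[0,0,0],[0,0,0],-1]]'
python3 - <<'E'
from h import *
p,d,X=look(.603,.026,.12,.17,.21)
cv2.imwrite("pics/w6.png",p)
E
```

```text
clock: 21.4
tool_pos: [0.3851, -0.3391, 0.1582]
orientation: [-180.0, 0.1, -8.9]
force: [1.5, -1.4, -1.3]
opening: 0.0677
gripper_force: 30.0
clock: 22.6
tool_pos: [0.6031, 0.028, 0.1568]
orientation: [180.0, -0.0, -92.4]
force: [0.2, -0.6, -0.9]
opening: 0.0681
gripper_force: 30.0
clock: 23.0
tool_pos: [0.6024, 0.0259, 0.1571]
orientation: [180.0, -0.0, -92.1]
force: [0.1, 0.4, -1.1]
opening: 0.068
gripper_force: 30.0
obj [ 156  115   81  174 5132] [634.0, -13.8, 85.5, 24.2, 74.8] zmax 0.1937
obj [ 316  115   80  174 5138] [568.2, -11.6, 85.1, 24.0, -78.9] zmax 0.1938
obj [178 318  24  31 409] [638.6, 29.0, 14.9, 4.8, 88.0] zmax 0.2092
obj [ 203  318   39   35 1043] [629.4, 48.3, 24.5, 16.4, 87.1] zmax 0.1888
obj [ 310  318   39   29 1016] [577.4, 50.2, 24.7, 16.4, 88.5] zmax 0.1889
obj [350 318  24  29 407] [566.9, 31.0, 15.2, 4.5, 86.4] zmax 0.2092
all [601.7, 4.3, 115.0, 103.7, 87.9]
tcp [0.6024 0.0259 0.1571] yaw [180.   -0.  -92.1] j [ 21.  17. -14.  -0. -59. -23.]
```

View pics/w6.png

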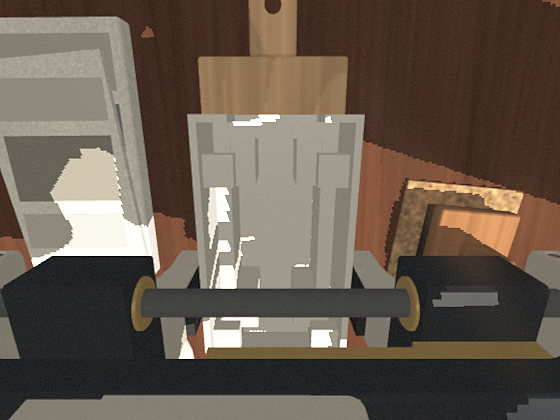

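The held tote has its notched end towards the handle, with the lugs near that end, so it is opposite to the first one. I'm lowering it.

```bash
python3 -m crank '[[[0.0005,0.001,-0.01],[0,0,0],-1],[[0,0,-0.008],[0,0,0],-1],[[0,0,-0.005],[0,0,0],-1],[[0,0,-0.004],[0,0,0],-1],[[0,0,-0.004],[0,0,0],-1],[[0,0,-0.003],[0,0,0],-1],[[0,0,-0.002],[0,0,0],-1],[[0,0,0],[0,0,0],-1],[[0,0,0],[0,0,0],-1]]'; python3 -m crank '[[[0,0,0],[0,0,0],1],[[0,0,0],[0,0,0],1],[[0,0,0],[0,0,0],1],[[0,0,0],[0,0,0],1],[[0,0,0.02],[0,0,0],1],[[0,0,0.04],[0,0,0],1],[[0,0,0.05],[0,0,0],1],[[0,0,0.05],[0,0,0],1],[[0,0,0],[0,0,0],1],[[0,0,0],[0,0,0],1],[[0,0,0],[0,0,0],1]]'
python3 - <<'E'
from h import *
look(.603,.026,.12,.12,.18)
E
```

```text
clock: 23.95
tool_pos: [0.6035, 0.0278, 0.1218]
orientation: [-180.0, -0.0, -92.1]
force: [-3.8, 0.8, 5.8]
opening: 0.0676
gripper_force: 30.0
clock: 25.05
tool_pos: [0.6029, 0.0277, 0.2801]
orientation: [179.9, -0.0, -92.1]
force: [-0.6, 0.0, -0.9]
opening: 0.0878
gripper_force: 0.0
obj [ 236  116   79  166 5843] [603.3, 28.9, 160.6, 68.2, 87.9] zmax 0.1539
all [603.3, 28.9, 160.6, 68.2, 87.9]
tcp [0.6029 0.0277 0.2801] yaw [179.9  -0.  -92.1] j [ 21.  12.  -4.  -0. -74. -23.]
```

Stacked: the rim is at 0.154 as expected. Next is tote A.

```bash
python3 -m crank '[[[-0.0276,0.0375,0],[0,0,-6.43],1],[[-0.0276,0.0375,-0.01],[0,0,-6.43],1],[[-0.0276,0.0375,-0.01],[0,0,-6.43],1],[[-0.0276,0.0375,-0.01],[0,0,-6.43],1],[[-0.0276,0.0375,-0.01],[0,0,-6.43],1],[[-0.0276,0.0375,-0.01],[0,0,-6.43],1],[[-0.0276,0.0375,0],[0,0,-6.43],1],[[-0.0276,0.0375,0],[0,0,-6.43],1],[[0,0,0],[0,0,0],1],[[0,0,0],[0,0,0],1],[[0,0,0],[0,0,0],1]]'
python3 - <<'E'
from h import *
look(*T["A"][:2])
E
```

```text
clock: 26.2
tool_pos: [0.3827, 0.327, 0.2303]
orientation: [-180.0, -0.1, -143.5]
force: [-0.4, -0.1, 0.2]
opening: 0.0877
gripper_force: 0.0
obj [ 243  118   70  150 2403] [384.1, 330.1, 160.5, 68.2, 36.3] zmax 0.0702
all [384.1, 330.1, 160.5, 68.2, 36.3]
tcp [0.3827 0.327  0.2303] yaw [-1.800e+02 -1.000e-01 -1.435e+02] j [  63.    4.  -20.   -0.  -66. -116.]
```

```bash
python3 -m crank '[[[0.0012,0.0026,-0.04],[0,0,-0.2],1],[[0,0,-0.045],[0,0,0],1],[[0,0,-0.045],[0,0,0],1],[[0,0,-0.03],[0,0,0],1],[[0,0,-0.02],[0,0,0],1],[[0,0,-0.012],[0,0,0],1],[[0,0,0],[0,0,0],1],[[0,0,0],[0,0,0],1],[[0,0,0],[0,0,0],-1],[[0,0,0],[0,0,0],-1],[[0,0,0],[0,0,0],-1],[[0,0,0],[0,0,0],-1]]'; python3 -m crank '[[[0,0,0],[0,0,0],-1],[[0,0,0],[0,0,0],-1],[[0,0,0],[0,0,0],-1]]'
```

```text
clock: 27.45
tool_pos: [0.3841, 0.3307, 0.0399]
orientation: [180.0, 0.1, -143.7]
force: [-0.7, -1.5, 6.9]
opening: 0.068
gripper_force: 30.0
clock: 27.75
tool_pos: [0.3841, 0.3307, 0.0399]
orientation: [180.0, 0.1, -143.7]
force: [-0.7, -1.3, 7.9]
opening: 0.068
gripper_force: 30.0
```

```bash
python3 -m crank '[[[0,0,0.045],[0,0,0],-1],[[0,0,0.045],[0,0,0],-1],[[0,0,0.045],[0,0,0],-1],[[0,0,0.045],[0,0,0],-1]]'; python3 -m crank '[[[0.0219,-0.0303,0.001],[0,0,5.16],-1],[[0.0219,-0.0303,0.001],[0,0,5.16],-1],[[0.0219,-0.0303,0.001],[0,0,5.16],-1],[[0.0219,-0.0303,0.001],[0,0,5.16],-1],[[0.0219,-0.0303,0.001],[0,0,5.16],-1],[[0.0219,-0.0303,0.001],[0,0,5.16],-1],[[0.0219,-0.0303,0.001],[0,0,5.16],-1],[[0.0219,-0.0303,0.001],[0,0,5.16],-1],[[0.0219,-0.0303,0.001],[0,0,5.16],-1],[[0.0219,-0.0303,0.001],[0,0,5.16],-1]]'; python3 -m crank '[[[0,0,0],[0,0,0],-1],[[0,0,0],[0,0,0],-1],[[0,0,0],[0,0,0],-1],[[0,0,0],[0,0,0],-1]]'
python3 - <<'E'
from h import *
p,d,X=look(.603,.026,.12,.23,.29)
E
```

```text
clock: 28.15
tool_pos: [0.3833, 0.3299, 0.2209]
orientation: [180.0, -0.0, -143.7]
force: [0.3, 0.1, -1.8]
opening: 0.0679
gripper_force: 30.0
clock: 29.15
tool_pos: [0.6032, 0.0261, 0.2288]
orientation: [180.0, 0.0, -91.9]
force: [-0.0, 0.5, -0.8]
opening: 0.0679
gripper_force: 30.0
clock: 29.55
tool_pos: [0.6024, 0.0281, 0.2291]
orientation: [180.0, 0.0, -92.1]
force: [-0.3, 0.1, -1.3]
opening: 0.068
gripper_force: 30.0
obj [  156   111   240   178 12263] [601.7, -5.5, 104.3, 93.8, -2.1] zmax 0.2651
obj [170 318  32  41 710] [638.5, 28.9, 21.7, 4.7, 87.3] zmax 0.2891
obj [204 318  20  32 522] [636.0, 59.0, 39.1, 3.5, 88.3] zmax 0.2590
obj [328 318  20  29 519] [571.6, 61.1, 39.0, 3.6, 86.2] zmax 0.2591
obj [350 318  32  29 636] [566.8, 30.6, 21.1, 4.5, 87.8] zmax 0.2893
all [602.4, 13.6, 132.2, 104.3, 88.0]
tcp [0.6024 0.0281 0.2291] yaw [180.    0.  -92.1] j [ 21.  14.  -9.  -0. -68. -23.]
```

```bash
python3 -m crank '[[[0.0006,-0.0003,-0.012],[0,0,0],-1],[[0,0,-0.01],[0,0,0],-1],[[0,0,-0.007],[0,0,0],-1],[[0,0,-0.004],[0,0,0],-1],[[0,0,-0.004],[0,0,0],-1],[[0,0,-0.003],[0,0,0],-1],[[0,0,-0.0015],[0,0,0],-1],[[0,0,0],[0,0,0],-1],[[0,0,0],[0,0,0],-1]]'; python3 -m crank '[[[0,0,0],[0,0,0],1],[[0,0,0],[0,0,0],1],[[0,0,0],[0,0,0],1],[[0,0,0],[0,0,0],1],[[0,0,0.02],[0,0,0],1],[[0,0,0.04],[0,0,0],1],[[0,0,0.05],[0,0,0],1],[[0,0,0.05],[0,0,0],1],[[0,0,0],[0,0,0],1],[[0,0,0],[0,0,0],1],[[0,0,0],[0,0,0],1]]'
python3 - <<'E'
from h import *
look(.603,.026,.12,.18,.25)
E
```

```text
clock: 30.5
tool_pos: [0.6036, 0.027, 0.188]
orientation: [-180.0, 0.0, -92.1]
force: [-0.7, 0.0, 0.8]
opening: 0.0682
gripper_force: 30.0
clock: 31.6
tool_pos: [0.6029, 0.027, 0.3465]
orientation: [179.9, -0.0, -92.1]
force: [0.0, -0.1, -0.6]
opening: 0.0876
gripper_force: 0.0
obj [ 236  114   78  165 6986] [603.5, 26.5, 160.4, 68.1, 87.9] zmax 0.2178
all [603.5, 26.5, 160.4, 68.1, 87.9]
tcp [0.6029 0.027  0.3465] yaw [179.9  -0.  -92.1] j [ 21.  11.   3.  -0. -82. -23.]
```

Three are stacked, with the rim at 0.218. Next is tote C.

```bash
python3 -m crank '[[[0,-0.029,0],[0,0,8.1],1],[[0,-0.029,0],[0,0,8.1],1],[[0,-0.029,0],[0,0,8.1],1],[[0,-0.029,0],[0,0,8.1],1],[[0,-0.029,0],[0,0,8.1],1],[[0,-0.029,0],[0,0,8.1],1],[[0,-0.029,0],[0,0,8.1],1],[[0,-0.029,0],[0,0,8.1],1],[[0,-0.029,0],[0,0,8.1],1],[[0,-0.029,0],[0,0,8.1],1],[[0,-0.029,-0.02],[0,0,8.1],1],[[0,-0.027,-0.02],[0,0,8.1],1]]';python3 -m crank '[[[0,0,-0.03],[0,0,8.1],1],[[0,0,-0.03],[0,0,8.1],1],[[0,0,-0.016],[0,0,8.1],1],[[0,0,0],[0,0,0],1],[[0,0,0],[0,0,0],1],[[0,0,0],[0,0,0],1]]'
python3 - <<'E'
from h import *
look(*T["C"][:2])
E
```

```text
clock: 32.85
tool_pos: [0.6031, -0.3202, 0.3059]
orientation: [-180.0, 0.1, 5.4]
force: [0.3, 0.2, -0.6]
opening: 0.0877
gripper_force: 0.0
clock: 33.45
tool_pos: [0.604, -0.3192, 0.2327]
orientation: [179.9, -0.0, 29.2]
force: [-0.2, 0.4, 0.3]
opening: 0.0877
gripper_force: 0.0
obj [ 242  115   70  150 2618] [604.7, -319.1, 160.3, 68.2, 28.6] zmax 0.0703
all [604.7, -319.1, 160.3, 68.2, 28.6]
tcp [ 0.604  -0.3192  0.2327] yaw [179.9  -0.   29.2] j [-12.  21.   2.   0. -71. 131.]
```

```bash
python3 -m crank '[[[0.0005,0,-0.04],[0,0,-0.5],1],[[0,0,-0.045],[0,0,0],1],[[0,0,-0.045],[0,0,0],1],[[0,0,-0.03],[0,0,0],1],[[0,0,-0.02],[0,0,0],1],[[0,0,-0.0145],[0,0,0],1],[[0,0,0],[0,0,0],1],[[0,0,0],[0,0,0],1],[[0,0,0],[0,0,0],-1],[[0,0,0],[0,0,0],-1],[[0,0,0],[0,0,0],-1],[[0,0,0],[0,0,0],-1]]'; python3 -m crank '[[[0,0,0],[0,0,0],-1],[[0,0,0],[0,0,0],-1],[[0,0,0],[0,0,0],-1]]'
```

```text
clock: 34.7
tool_pos: [0.6044, -0.3192, 0.0381]
orientation: [179.9, -0.1, 28.9]
force: [-0.5, 1.0, 4.0]
opening: 0.0676
gripper_force: 30.0
clock: 35.0
tool_pos: [0.6045, -0.3191, 0.0381]
orientation: [179.9, -0.0, 28.9]
force: [-0.2, 1.1, 6.8]
opening: 0.0679
gripper_force: 30.0
```

```bash
python3 -m crank '[[[0,0,0.042],[0,0,0],-1],[[0,0,0.042],[0,0,0],-1],[[0,0,0.042],[0,0,0],-1],[[0,0,0.042],[0,0,0],-1],[[0,0,0.042],[0,0,0],-1],[[0,0,0.042],[0,0,0],-1]]'; python3 -m crank '[[[0,0.023,0],[0,0,-8.07],-1],[[0,0.023,0],[0,0,-8.07],-1],[[0,0.023,0],[0,0,-8.07],-1],[[0,0.023,0],[0,0,-8.07],-1],[[0,0.023,0],[0,0,-8.07],-1],[[0,0.023,0],[0,0,-8.07],-1],[[0,0.023,0],[0,0,-8.07],-1],[[0,0.023,0],[0,0,-8.07],-1],[[0,0.023,0],[0,0,-8.07],-1],[[0,0.023,0],[0,0,-8.07],-1],[[0,0.023,0],[0,0,-8.07],-1],[[0,0.023,0],[0,0,-8.07],-1]]'; python3 -m crank '[[[0,0.023,0],[0,0,-8.07],-1],[[0,0.023,0],[0,0,-8.07],-1],[[0,0.023,0],[0,0,-8.07],-1],[[0,0,0],[0,0,0],-1],[[0,0,0],[0,0,0],-1],[[0,0,0],[0,0,0],-1],[[0,0,0],[0,0,0],-1]]'
python3 - <<'E'
from h import *
p,d,X=look(.603,.026,.12,.28,.335);cv2.imwrite("pics/w7.png",p)
p,d=imaging.snapshot("scene");cv2.imwrite("pics/s7.png",cv2.resize(p,(800,600)))
E
```

```text
clock: 35.6
tool_pos: [0.6034, -0.3187, 0.2904]
orientation: [-180.0, 0.0, 28.9]
force: [1.1, -0.9, -1.1]
opening: 0.0678
gripper_force: 30.0
clock: 36.8
tool_pos: [0.6034, -0.042, 0.2886]
orientation: [180.0, 0.0, -68.3]
force: [-0.3, 0.1, -0.8]
opening: 0.0679
gripper_force: 30.0
clock: 37.5
tool_pos: [0.6038, 0.0253, 0.289]
orientation: [180.0, -0.0, -92.2]
force: [-0.1, -0.3, -1.9]
opening: 0.0677
gripper_force: 30.0
obj [  156   113   240   176 20889] [602.7, -5.5, 104.2, 98.1, -2.3] zmax 0.3213
obj [ 203  318   56   35 1228] [629.1, 52.8, 36.0, 19.0, -39.0] zmax 0.3205
obj [ 293  318   56   29 1220] [580.1, 54.0, 37.1, 17.9, 59.5] zmax 0.3205
all [603.2, 6.1, 121.2, 104.2, 87.7]
tcp [0.6038 0.0253 0.289 ] yaw [180.   -0.  -92.2] j [ 21.  12.  -3.  -0. -75. -23.]
```

View pics/s7.png

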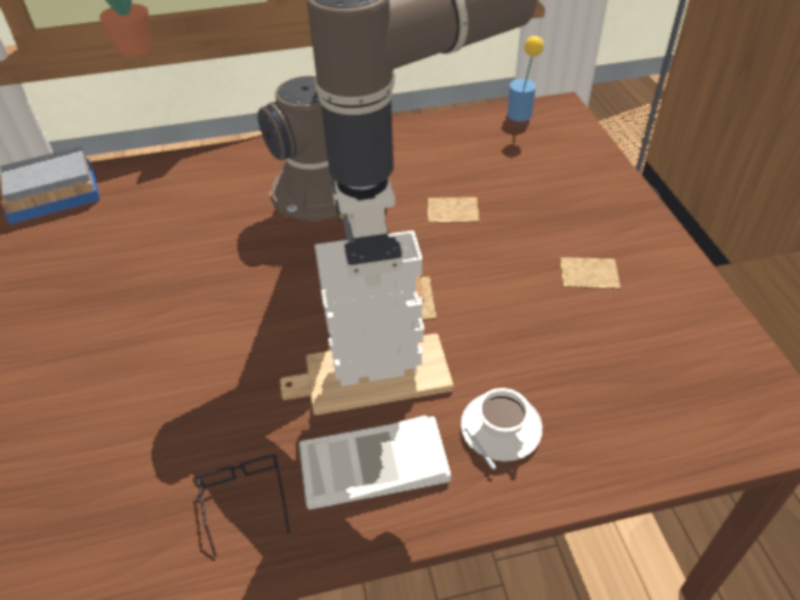

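The scene view shows the fourth tote held above the three-high stack at (370,300). I'm lowering it.

```bash
python3 -m crank '[[[-0.0005,0.0015,-0.012],[0,0,0],-1],[[0,0,-0.01],[0,0,0],-1],[[0,0,-0.006],[0,0,0],-1],[[0,0,-0.004],[0,0,0],-1],[[0,0,-0.003],[0,0,0],-1],[[0,0,-0.003],[0,0,0],-1],[[0,0,-0.0015],[0,0,0],-1],[[0,0,0],[0,0,0],-1],[[0,0,0],[0,0,0],-1]]'; python3 -m crank '[[[0,0,0],[0,0,0],1],[[0,0,0],[0,0,0],1],[[0,0,0],[0,0,0],1],[[0,0,0],[0,0,0],1],[[0,0,0.02],[0,0,0],1],[[0,0,0.03],[0,0,0],1],[[0,0,0.04],[0,0,0],1],[[0,0,0.04],[0,0,0],1],[[0,0,0.03],[0,0,0],1],[[0,0,0],[0,0,0],1],[[0,0,0],[0,0,0],1]]'
python3 - <<'E'
from h import *
look(.603,.026,.12,.25,.31)
E
```

```text
clock: 38.5
tool_pos: [0.6037, 0.0276, 0.2501]
orientation: [-179.9, 0.0, -92.2]
force: [1.1, 0.7, 0.9]
opening: 0.0677
gripper_force: 30.0
clock: 39.6
tool_pos: [0.6035, 0.0277, 0.4099]
orientation: [-179.9, 0.0, -92.2]
force: [-0.0, 0.2, -0.2]
opening: 0.0878
gripper_force: 0.0
obj [ 237  115   78  165 3975] [603.6, 28.0, 160.2, 68.2, 87.6] zmax 0.2820
all [603.6, 28.0, 160.2, 68.2, 87.6]
tcp [0.6035 0.0277 0.4099] yaw [-179.9    0.   -92.2] j [ 21.  10.  10.  -0. -90. -23.]
```

```bash
python3 -m crank '[[[0,-0.04,0],[0,0,0],1],[[0,-0.04,0],[0,0,0],1],[[0,-0.04,0],[0,0,0],1],[[0,-0.04,0],[0,0,0],1],[[0,-0.04,0],[0,0,0],1],[[0,-0.04,0],[0,0,0],1],[[0,-0.04,0],[0,0,0],1],[[0,-0.04,0],[0,0,0],1],[[-0.03,-0.04,0],[0,0,0],1],[[-0.03,-0.04,0],[0,0,0],1],[[-0.03,0,0],[0,0,0],1],[[0,0,0],[0,0,0],1]]'
python3 - <<'E'
from h import *
p,d,X=cloud("top");H=X[...,2];cv2.imwrite("pics/t8.png",cv2.resize(p,(800,600)))
q,_=imaging.snapshot("scene");cv2.imwrite("pics/s8.png",cv2.resize(q[130:290,170:330],(600,600),interpolation=cv2.INTER_CUBIC))
k=(np.hypot(X[...,0]-.42,X[...,1]-.095)<.13)&(d>0)&(X[...,1]>-.05)&(X[...,0]<.53)
print("fin",rect(X[k&(H>.06)&(H<.09)]),"bar",rect(X[k&(H>.022)&(H<.09)]))
hsv=cv2.cvtColor(p,cv2.COLOR_BGR2HSV)
print("mat",rect(X[k&(hsv[...,0]>12)&(hsv[...,1]>60)&(hsv[...,2]>110)&(H<.1)&(H>-.005)]))
for z0 in(.25,):
    k=(H>.265)&(H<.3)&(np.hypot(X[...,0]-.6,X[...,1]-.03)<.12);print(rect(X[k]))
for n,(x,y,lo) in {"papers":(.7914,-.0196,.012),"cup":(.772,.2126,.012),"spec":(.8138,-.2386,.012)}.items():
    k=(H>lo)&(H<.1)&(np.hypot(X[...,0]-x,X[...,1]-y)<.14)&(X[...,0]>.69)
    kk=k.astype(np.uint8);c,l,s,_=cv2.connectedComponentsWithStats(kk);i=1+s[1:,4].argmax();print(n,rect(X[l==i]))
E
```

```text
clock: 40.85
tool_pos: [0.51, -0.3739, 0.4091]
orientation: [179.9, 0.0, -92.4]
force: [-0.1, 0.4, 1.4]
opening: 0.0878
gripper_force: 0.0
fin [417.5, 96.3, 59.5, 26.0, 82.9] bar [417.6, 96.3, 120.0, 75.9, 82.7]
mat [418.6, 97.4, 162.9, 122.4, 82.4]
[602.2, 26.2, 160.0, 69.6, 87.5]
papers [789.9, -19.1, 239.1, 133.5, 90.0]
cup [771.9, 213.2, 139.9, 138.3, 13.9]
spec [788.5, -118.9, 129.3, 39.5, -0.0]
```

View pics/t8.png

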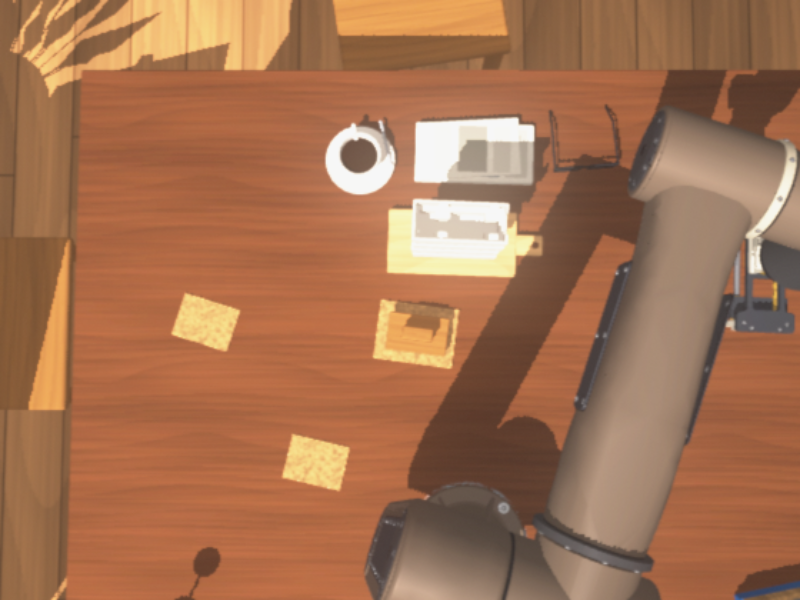

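View pics/s8.png

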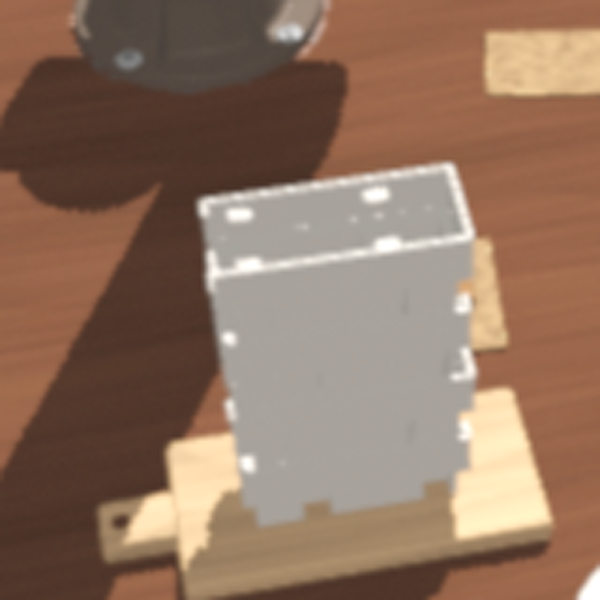

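The pictures show a straight column of four totes on the middle of the board, the sweeper centred on its mat, the bystanders where they were, and the robot clear of everything.

```bash
python3 -c "
from plant import close_job
print(close_job())"
```

```text
the job is handed in; nothing more can be done
None
```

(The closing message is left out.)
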